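Stir the mixing beads loose and hold the dosing slide open

ROBOT

A 6-joint arm with a two-finger parallel gripper is mounted at the origin on the work surface. World frame = base frame: x ahead of the robot, y to its left, z up, the work surface at z = 0. Lengths are in m, angles in rad, forces in N, time in s.
With the tool pointing down it reaches from about 0.25 to 0.8 m from the base axis. Payload 8.5 kg.
Tool frame: the origin (TCP) lies between the finger pads; the fingertips stand 14 mm ahead of it and the grasp point (between the pads) lies 5 mm behind it; z points along the fingers, y is the line along which they close (so a half turn about z gives the same grasp; the last joint's range is limited). The gripper opens to 85 mm and grips with 20 to 120 N. Pads are 22 mm wide; open, the fingers measure 114 mm over their backs; the gripper's body (76 mm by 85 mm) begins 54 mm behind the grasp point. The pads swing forward as they close: fully open they stand 13 mm farther back than shut.
Start: joints at [-1.127, 0.238, -0.013, 1.319, 0, 1.571], TCP at [0.225, -0.474, 0.216] pointing down, gripper open.
Joint ranges: [-2.66, 2.66], [-1.03, 1.9], [-1.14, 1.46], [-1.82, 2.27], [-1.45, 1.34], [-3.14, 3.14]. Speed limits (rad/s): [2.22, 2.22, 2.79, 3.14, 3.14, 3.14].

INTERFACE

Orientations are given as a rotation vector (axis times angle).
In Python, from station import ctrl gives the robot as it stands. The module is installed in compiled form; this text tells all that it offers.
- The arm moves only by the tool creep_tool, called after "Emit:" by a JSON object that holds its "name" and its "arguments". Schema: {"type":"object","properties":{"steps":{"type":"array","items":{"type":"object","properties":{"tx":{"type":"number"},"ty":{"type":"number"},"tz":{"type":"number"},"rx":{"type":"number"},"ry":{"type":"number"},"rz":{"type":"number"}},"additionalProperties":false},"minItems":1,"maxItems":8},"jaw":{"type":"number"},"clamp_n":{"type":"number"},"only":{"type":"string"},"quiet":{"type":"boolean"},"lines":{"type":"string"}},"required":["steps"],"additionalProperties":false}. steps is a list of rows, 1 to 8 of them, each an object with the fields tx, ty, tz (the shift in m), rx, ry, rz (a rotation vector in rad); a field left out counts as zero; each row is the pose to reach, as a shift and turn from the pose commanded when the call began, along the tool's axes at that moment; what a row does not reach only later rows make up. A row lasts 1/8 s, in which the tool goes at most 0.0625 m and 0.188 rad, less where a joint would pass 70% of its speed; a pose out of reach is approached as far as the arm can. jaw is the opening from 0.0 (shut) to 1.0 (fully open), set as the call begins (left out keeps the last). The fingers move at their own pace and stop on an object; clamp_n is the grip in N (left out, the last holds). Time passes only in rows, so rows that do not move let the fingers close. The tool returns the time, the measured TCP pose, the force, the opening and the grip force at its end. only (a regular expression) keeps the lines of the reply that match it, lines (a string "A,B") keeps lines A to B, and quiet returns only ok. Input that does not fit is refused with a message, and nothing moves.
- ctrl.sense(): the state, without advancing time (a new reading comes with each control period).
- ctrl.camera(name): name is "side" or "top" or "wrist"; returns the picture (400x640x3 uint8, blue, green, red); there is no depth.
- ctrl.camera_info(name): a dict with "mtx" (3x3 intrinsics, pixels), "D" ([k1, k2, p1, p2, k3] as OpenCV has them; the pictures are not rectified), "R" (3x3) and "t" (3): a world point X has camera coordinates R X + t; the wrist camera has in their place "tool_from_camera" (4x4, takes a point from camera to tool coordinates, whose origin is the TCP and whose axes are the flange's). Camera axes: x right, y down, z forward; pixel columns grow to the right and rows downward; lengths in m; the calibration is good to about 2 mm. A picture is of the moment at which its call begins: read the wrist's pose just before it. camera_info takes no time and is no camera call.
- ctrl.job_done(): hands the job in; it is judged then, once.
The state is a dict: "t": time; "joint_positions": joint angles; "dq": joint speeds; "tau": joint torques, N m; "eef_pos": TCP position; "orientation": TCP orientation; "ft_force": force on the tool from outside, world axes, zero at the start; "moment": the same for the moment, N m; "gripper_width": opening from 0.0 (shut) to 1.0 (fully open); "grip_force": force on a finger pad.
Only numpy, scipy, OpenCV 4.12 (cv2) and the standard library are available. Lean on these libraries where they do the work, as an engineer would, in place of code of your own. Each camera call takes 0.05 s, during which the arm holds its last target. There are 200 camera calls.

TASK

Take the green-handled rod from its black block, dip it to the bottom of the steel hopper among the blue beads and stir them loose with at least one full turn clockwise (seen from above), starting and ending at the side of the hopper away from the robot, then stand the rod back in its block. Then pull the spring-loaded slide under the hopper out by its red handle until its black pointer lines up with the orange mark on the rail, so that all the beads drop into the cup, and finish still holding it there: do not let go at the end. Leave the cup under the outlet and the other things on the bench where they are.

Things in the scene. Friction and masses are not known exactly. Their poses are not given: they have to be found in the camera images.
- stand: fixed dosing stand: black base plate 190 x 170 mm, two columns at the back (+x side, to z = 124 mm) and a steel hopper. Origin under the middle of the plate, straight below the hopper's axis, on the bench; x points away from the handle (roughly away from the robot), z up
- hopper (a point): point on the hopper's axis on top of the slide that closes its outlet, z = 74 mm; axes as the stand's. Hopper: open above, rim 66 mm above this point, inner radius 46 mm, narrowing as a funnel over the lowest 16 mm to a round outlet of radius 22 mm; wall 4 mm. The beads lie loose in one layer on the slide, in a ring about the middle
- gate: brass slide (shutter) under the hopper with an upright red handle; origin coincides with the stand's origin when shut; slides along the stand's -x (towards the robot), shut at 0, end stop at 75 mm. A spring always pulls it shut: 4.2 N when shut, 140 N/m more when pulled; let go, it snaps shut. The outlet (beads' way out) is wholly open from 48 mm
- handle (a point): grasp point on the red handle: an upright block 16 mm (stand x) by 32 mm (stand y), from z = 73 to 135 mm; this point is on its centre line at z = 120 mm. When shut it is 105 mm from the hopper's axis, 55 mm from the hopper's outer wall; the hopper's rim is at z = 140 mm
- pointer (a point): black pointer bar 6 mm wide that moves with the slide, over the pale rail on the handle's left (stand +y) side, z = 76 mm
- mark (a point): orange mark, a 6 mm wide bar sticking out of that rail's outer (+y) side; this point is on the rail's centre line at its middle (clamped, do not push it); the slide is at the mark when the pointer's x equals the mark's x in the stand's frame, 50 to 62 mm of travel from shut
- cup: white catch cup, loose, rim radius 36 mm, 50 mm high, standing on the base plate under the outlet (leave it there); origin at the centre of its underside, z up
- rod: stirring rod: steel round-ended shaft 8 mm across from its tip up to 75 mm, then green handle, 20 x 20 mm square (sides along the rod's x and y), from 75 to 145 mm; 50 to 100 g. Origin at the tip, z along the rod to the handle's end. It starts upright in the block, handle's shoulder resting on the block's top
- rod_tip (a point): tip of the rod (same point as the rod's origin). It pushes the beads freely when 3 to 6 mm above the hopper point and 12 to 16 mm off the hopper's axis; much higher or farther out, it can wedge them against the funnel; straight down on the axis it goes in between them
- block: fixed black block 64 x 64 mm, 85 mm high, origin at the centre of its underside; upright hole 17 mm wide, 80 mm deep in the middle of its top. With the rod home its tip is 10 mm above the bench and its handle spans z = 85 to 155 mm
- tin: loose blue tin, radius 33, 110 mm high; bystander
- jar: loose amber jar, radius 32, 85 mm high; bystander
- beaker: loose steel beaker, radius 36, 80 mm high; bystander
- spatula: spatula lying on the bench; bystander
- bead0_center (a point): centre of blue enamelled steel mixing bead 1 of 4, 14 mm ball, 11 g, in the hopper
- bead1_center (a point): centre of blue enamelled steel mixing bead 2 of 4, 14 mm ball, 11 g, in the hopper
- bead2_center (a point): centre of blue enamelled steel mixing bead 3 of 4, 14 mm ball, 11 g, in the hopper
- bead3_center (a point): centre of blue enamelled steel mixing bead 4 of 4, 14 mm ball, 11 g, in the hopper
Not all that is in view belongs to the job. Of the things like the rod, leave any that is purple, white or yellow; of the rest the larger one is meant.

How it is judged:
By the outcome, as a careful person would: the job done as asked, in the order asked, and still so for the second after the job is handed in, while the arm keeps its last pose, push and grip.
It also fails if it takes over 69 s, if anything falls off the work surface, if the arm or the gripper's body presses on something with over 40 N, if the wrist force passes 120 N, or if a joint passes its speed limit or range.

## Working session

There is one attempt and no reset: what is moved stays moved. The work goes in short steps, Python scripts to look and compute and a tool call to move; the robot and the scene stay as the last step left them, time stands still between calls to the robot, and variables do not carry over. Pictures are saved under pics/ and viewed, at most 10 in all, crops included, and the job is handed in when it is done.

```bash
mkdir -p pics
```

Run:
```python
from station import ctrl
import cv2, numpy as np
for n in ("side","top","wrist"):
    im=ctrl.camera(n); cv2.imwrite(f"pics/{n}0.png",im)
    i=ctrl.camera_info(n); print(n,{k:np.round(v,4).tolist() for k,v in i.items()})
print(ctrl.sense())
a=[cv2.imread(f"pics/{n}0.png") for n in("side","top")]
```

```text
side {'mtx': [[390.0732, 0.0, 324.293], [0.0, 390.0732, 202.1924], [0.0, 0.0, 1.0]], 'D': [-0.0979, 0.0, 0.0, 0.0, 0.0], 'R': [[-0.9519, -0.3057, -0.0219], [-0.1766, 0.6054, -0.7761], [0.2505, -0.7349, -0.6302]], 't': [0.5188, 0.1961, 0.8132]}
top {'mtx': [[475.399, 0.0, 320.2275], [0.0, 475.399, 192.2019], [0.0, 0.0, 1.0]], 'D': [-0.1359, 0.0, 0.0, 0.0, 0.0], 'R': [[0.0081, -0.9998, 0.0185], [-0.9861, -0.011, -0.1657], [0.1658, -0.0169, -0.986]], 't': [-0.0678, 0.5701, 1.3205]}
wrist {'mtx': [[343.8992, 0.0, 325.7694], [0.0, 343.8992, 205.2529], [0.0, 0.0, 1.0]], 'D': [-0.077, 0.0, 0.0, 0.0, 0.0], 'tool_from_camera': [[-0.0001, -0.953, -0.3028, 0.0776], [1.0, -0.0, -0.0003, -0.0002], [0.0003, -0.3028, 0.953, -0.1574], [0.0, 0.0, 0.0, 1.0]]}
{'t': 0.15, 'joint_positions': array([-1.12699565e+00,  2.38644099e-01, -1.40983466e-02,  1.31918932e+00,
        3.88696997e-06,  1.57079730e+00]), 'dq': array([-0.00127175, -0.00076983,  0.00212291,  0.00083224, -0.0012308 ,
       -0.00022309]), 'tau': array([-9.27854089e-04, -5.39076626e+01,  3.46598697e+01,  1.44844028e-02,
       -5.03913805e-05, -1.27971796e-05]), 'eef_pos': array([ 0.22527189, -0.47382287,  0.21571003]), 'orientation': array([-3.06348291e+00, -6.91168074e-01,  3.86436333e-04]), 'ft_force': array([-1.11070076,  0.9103565 , -0.22688437]), 'moment': array([-0.04268779, -0.01052576, -0.03897   ]), 'grip_force': 0.0, 'gripper_width': 1.000878419939583}
```

View pics/top0.png

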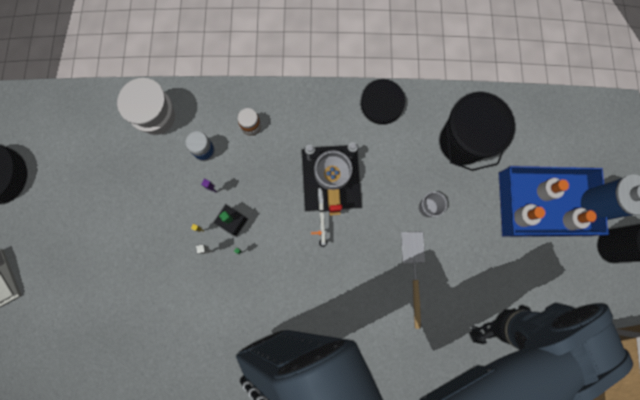

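View pics/side0.png

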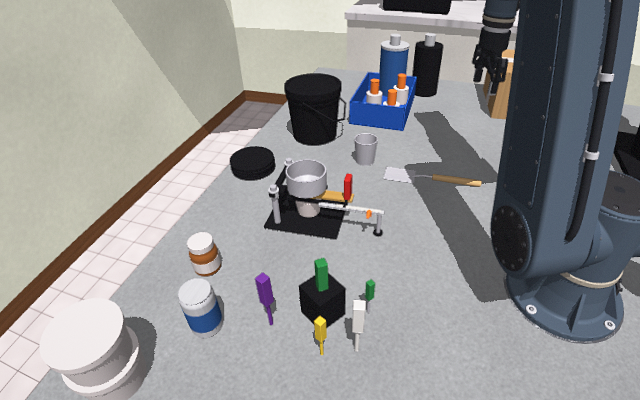

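The top view shows the stand near (332,178), the block with the big green rod near (231,218), and lookalikes around the block: purple (208,184), yellow (196,228), white (201,249) and small green (237,250). The side view agrees, with the big green handle at (321,275), the red handle at (348,187) and the orange mark at (368,213).

Run:
```python
import cv2
a=cv2.imread("pics/top0.png")[140:260,185:365]; cv2.imwrite("pics/topc.png",cv2.resize(a,None,fx=4.4,fy=4.4,interpolation=cv2.INTER_CUBIC))
a=cv2.imread("pics/side0.png")[150:330,245:390]; cv2.imwrite("pics/sidec.png",cv2.resize(a,None,fx=3.3,fy=3.3,interpolation=cv2.INTER_CUBIC))
```

```text
(no output)
```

View pics/topc.png

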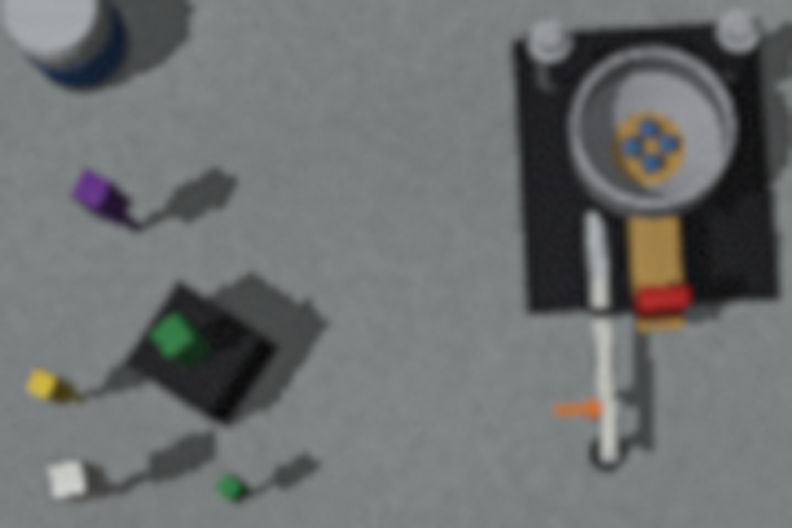

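View pics/sidec.png

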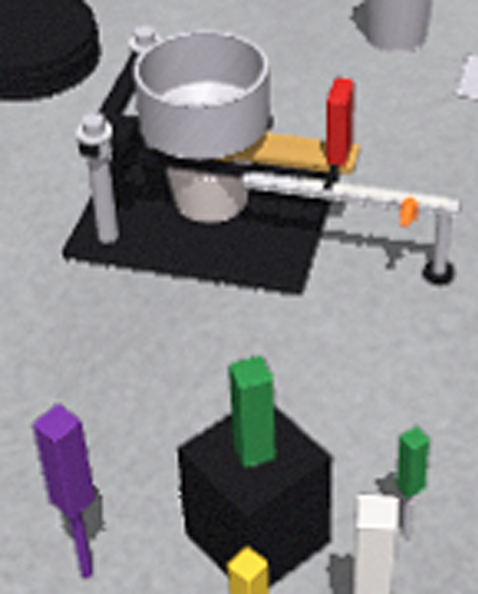

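The top crop gives these positions: green handle top (175,336), rim centre (653,130), outlet centre (650,149), red handle top (663,298) and mark on the rail (603,409). The side crop has the green top at (250,362), the red top at (342,85) and the mark at (408,205).

Create h.py:
```python
from station import ctrl
import cv2, numpy as np
from scipy.spatial.transform import Rotation as Ro
def cam(n,s=None):
    i=ctrl.camera_info(n)
    if n=="wrist":
        s=s or ctrl.sense(); T=np.array(i["tool_from_camera"]); W=np.eye(4)
        W[:3,:3]=Ro.from_rotvec(s["orientation"]).as_matrix(); W[:3,3]=s["eef_pos"]; W=W@T
        return np.array(i["mtx"]),np.array(i["D"]),W[:3,:3],W[:3,3]
    R=np.array(i["R"]); return np.array(i["mtx"]),np.array(i["D"]),R.T,-R.T@np.array(i["t"])
def ray(c,p):
    M,D,R,o=c; q=cv2.undistortPoints(np.array([[p]],float),M,D)[0,0]
    d=R@np.array([q[0],q[1],1]); return o,d/np.linalg.norm(d)
def atz(c,p,z):
    o,d=ray(c,p); return o+d*(z-o[2])/d[2]
def tri(*cp):
    A=np.zeros((3,3));b=np.zeros(3);rs=[ray(c,p) for c,p in cp]
    for o,d in rs:
        P=np.eye(3)-np.outer(d,d);A+=P;b+=P@o
    X=np.linalg.solve(A,b); return X,[np.linalg.norm((np.eye(3)-np.outer(d,d))@(X-o)) for o,d in rs]
def tool(p):  # world shift -> tool axes
    s=ctrl.sense(); return Ro.from_rotvec(s["orientation"]).inv().apply(np.array(p)-s["eef_pos"])
```

Run:
```python
from h import *
np.set_printoptions(precision=4,suppress=True)
T=cam("top");S=cam("side")
t=lambda x,y:((x+.5)/4.4-.5+185,(y+.5)/4.4-.5+140)
s=lambda x,y:((x+.5)/3.3-.5+245,(y+.5)/3.3-.5+150)
print("green top",tri((T,t(175,336)),(S,s(250,362))), atz(T,t(175,336),.155))
print("red top",tri((T,t(663,298)),(S,s(342,85))),atz(T,t(663,298),.135))
print("mark",tri((T,t(603,409)),(S,s(411,203))),atz(T,t(603,409),.076))
print("rim",tri((T,t(653,130)),(S,s(202,66))),atz(T,t(653,130),.14)); print("outlet",atz(T,t(650,149),.074))
print("railA,B",atz(T,t(594,212),.076),atz(T,t(607,458),.076))
for p in((530,312),(778,297),(515,40)):print("plate",atz(T,t(*p),.005))
for p in((180,284),(273,347),(225,424),(130,362)):print("block",atz(T,t(*p),.085))
for n,p in dict(purple=(93,187),yellow=(42,384),white=(67,480),green=(230,487)).items():print(n,atz(T,t(*p),.13))
st=ctrl.sense();print(Ro.from_rotvec(st["orientation"]).as_matrix())
```

```text
green top (array([0.4866, 0.1909, 0.1593]), [np.float64(0.0006856634176843449), np.float64(0.0006856634176844715)]) [0.4864 0.1915 0.155 ]
red top (array([ 0.5146, -0.1015,  0.1388]), [np.float64(0.0002963074323997909), np.float64(0.000296307432399882)]) [ 0.5154 -0.1016  0.135 ]
mark (array([ 0.4524, -0.0669,  0.07  ]), [np.float64(0.00030385990059586423), np.float64(0.0003038599005958251)]) [ 0.4522 -0.0668  0.076 ]
rim (array([ 0.6192, -0.0949,  0.14  ]), [np.float64(0.00023483466101507772), np.float64(0.00023483466101493266)]) [ 0.6189 -0.0949  0.14  ]
outlet [ 0.6208 -0.0959  0.074 ]
railA,B [ 0.5786 -0.06    0.076 ] [ 0.4213 -0.0695  0.076 ]
plate [ 0.5227 -0.0188  0.005 ]
plate [ 0.5345 -0.1856  0.005 ]
plate [ 0.7105 -0.0059  0.005 ]
block [0.5277 0.2026 0.085 ]
block [0.4883 0.142  0.085 ]
block [0.4392 0.1708 0.085 ]
block [0.4775 0.2325 0.085 ]
purple [0.5813 0.2511 0.13  ]
yellow [0.4587 0.277  0.13  ]
white [0.4005 0.259  0.13  ]
green [0.3979 0.1593 0.13  ]
[[ 0.9031  0.4294 -0.0005]
 [ 0.4294 -0.9031  0.001 ]
 [ 0.     -0.0011 -1.    ]]
```

Emit:
{"name": "creep_tool", "arguments": {"steps": [{"tx":0.427,"ty":-0.211,"tz":-0.044,"rz":0.379},{"tx":0.427,"ty":-0.211,"tz":-0.044,"rz":0.379},{"tx":0.427,"ty":-0.211,"tz":-0.044,"rz":0.379},{"tx":0.427,"ty":-0.211,"tz":-0.044,"rz":0.379},{"tx":0.427,"ty":-0.211,"tz":-0.044,"rz":0.379},{"tx":0.427,"ty":-0.211,"tz":-0.044,"rz":0.379},{"tx":0.427,"ty":-0.211,"tz":-0.044,"rz":0.379},{"tx":0.427,"ty":-0.211,"tz":-0.044,"rz":0.379}]}}

```text
t: 1.15
eef_pos: [0.5215, -0.0981, 0.2603]
orientation: [-3.14, -0.103, 0.0]
ft_force: [0.8, -0.5, -0.7]
gripper_width: 0.997
grip_force: 0.0
```

Emit:
{"name": "creep_tool", "arguments": {"steps": [{},{},{}]}}

```text
t: 1.52
eef_pos: [0.5197, -0.1011, 0.2601]
orientation: [-3.14, -0.1, 0.001]
ft_force: [-0.0, -0.1, 0.1]
gripper_width: 0.999
grip_force: 0.0
```

Run:
```python
from h import *
s=ctrl.sense(); im=ctrl.camera("wrist"); cv2.imwrite("pics/w1.png",im); np.save("w1.npy",np.array([s["eef_pos"],s["orientation"]])); print(s["eef_pos"],s["dq"].round(3))
```

```text
[ 0.51971389 -0.10109623  0.26012111] [-0.006 -0.001  0.002 -0.001  0.002  0.001]
```

View pics/w1.png

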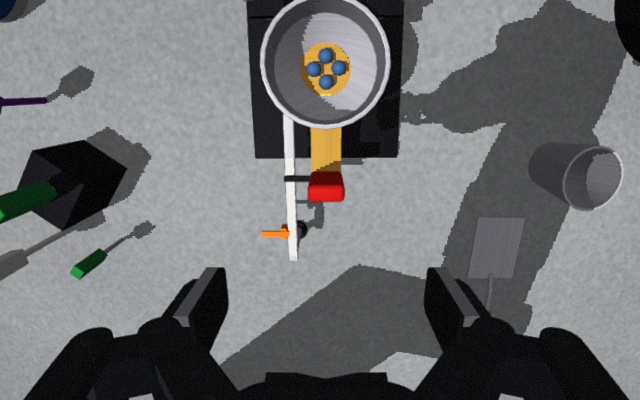

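The wrist picture shows the rim centred at (325,62), the outlet at (326.5,70), the pointer at row 179 and the orange mark at (289,234). The rail runs from (288,115) to (293,260), and the red handle is at about (326,187).

Run:
```python
from h import *
np.set_printoptions(precision=4,suppress=True)
e=np.load("w1.npy"); W=cam("wrist",dict(eef_pos=e[0],orientation=e[1])); T=cam("top");S=cam("side")
t=lambda x,y:((x+.5)/4.4-.5+185,(y+.5)/4.4-.5+140)
s=lambda x,y:((x+.5)/3.3-.5+245,(y+.5)/3.3-.5+150)
im=cv2.imread("pics/w1.png"); hsv=cv2.cvtColor(im,cv2.COLOR_BGR2HSV)
print("rim",atz(W,(325,62),.14),tri((W,(325,62)),(T,t(653,130)),(S,s(202,66))))
print("outlet",atz(W,(326.5,70),.074))
print("pointer",atz(W,(289.5,179),.076),"mark",atz(W,(290,234),.076),tri((W,(290,234)),(T,t(603,409)),(S,s(411,203))))
print("rail",atz(W,(288.5,120),.076),atz(W,(293,258),.076))
print("plate",atz(W,(256,157),.005),atz(W,(397,157),.005))
m=((hsv[...,0]>100)&(hsv[...,0]<120)&(hsv[...,1]>90)).astype(np.uint8); m[130:]=0;m[:,:290]=0;m[:,370:]=0
n,_,_,c=cv2.connectedComponentsWithStats(m); 
for k in range(1,n): print("bead",c[k],atz(W,c[k],.081), _[k][4] if 0 else "")
c=im[160:210,285:365]; cv2.imwrite("pics/red.png",cv2.resize(c,None,fx=9,fy=9,interpolation=cv2.INTER_CUBIC))
```

```text
rim [ 0.6224 -0.0938  0.14  ] (array([ 0.6203, -0.0945,  0.1399]), [np.float64(0.002290411372729148), np.float64(0.0013686380470293044), np.float64(0.000945118965104337)])
outlet [ 0.6214 -0.0951  0.074 ]
pointer [ 0.5143 -0.0642  0.076 ] mark [ 0.4539 -0.0666  0.076 ] (array([ 0.4521, -0.0664,  0.0708]), [np.float64(0.00046771744933269603), np.float64(0.0006664228952736709), np.float64(0.0003094510666676678)])
rail [ 0.573  -0.0612  0.076 ] [ 0.4257 -0.0707  0.076 ]
plate [ 0.5219 -0.0161  0.005 ] [ 0.5327 -0.1864  0.005 ]
bead [365.   0.] [ 0.6827 -0.1253  0.081 ] 
bead [364.   2.] [ 0.681  -0.1246  0.081 ] 
bead [325.283   55.4654] [ 0.6335 -0.0932  0.081 ] 
bead [338.3548  67.5226] [ 0.6238 -0.1059  0.081 ] 
bead [313.3974  68.641 ] [ 0.6214 -0.083   0.081 ] 
bead [325.8344  81.4967] [ 0.6107 -0.0951  0.081 ] 
bead [353.75 124.75] [ 0.5728 -0.1244  0.081 ] 
bead [357. 124.] [ 0.5737 -0.1274  0.081 ] 
bead [348. 126.] [ 0.5713 -0.119   0.081 ] 
bead [347. 128.] [ 0.5693 -0.1182  0.081 ] 
bead [356.6667 128.3333] [ 0.5696 -0.1275  0.081 ]
```

View pics/red.png

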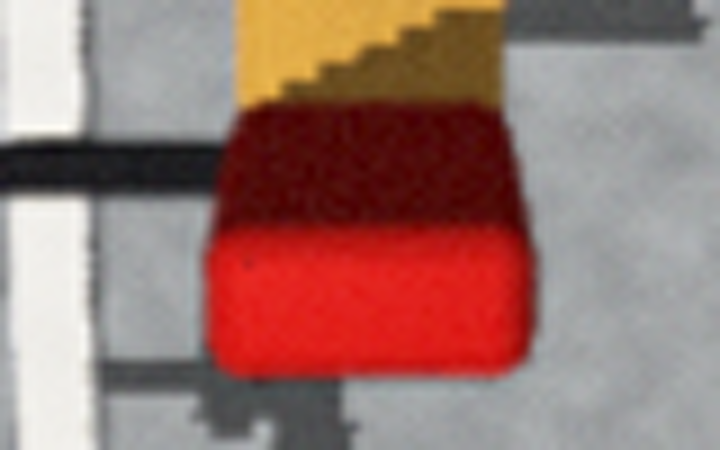

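The enlarged crop puts the red top centre at wrist pixel (325.7,193) and the pointer at row 178. Next I go over the rod.

Emit:
{"name": "creep_tool", "arguments": {"steps": [{"tx":-0.014,"ty":-0.2935,"tz":0.025,"rz":-0.949},{"tx":-0.014,"ty":-0.2935,"tz":0.025,"rz":-0.949},{"tx":-0.014,"ty":-0.2935,"tz":0.025,"rz":-0.949},{"tx":-0.014,"ty":-0.2935,"tz":0.025,"rz":-0.949},{"tx":-0.014,"ty":-0.2935,"tz":0.025,"rz":-0.949},{"tx":-0.014,"ty":-0.2935,"tz":0.025,"rz":-0.949},{"tx":-0.014,"ty":-0.2935,"tz":0.025,"rz":-0.949},{"tx":-0.014,"ty":-0.2935,"tz":0.025,"rz":-0.949}]}}

```text
t: 2.58
eef_pos: [0.4877, 0.1904, 0.2355]
orientation: [2.749, 1.521, 0.0]
ft_force: [0.1, -0.4, -0.1]
gripper_width: 1.001
grip_force: 0.0
```

Emit:
{"name": "creep_tool", "arguments": {"steps": [{},{}]}}

```text
t: 2.82
eef_pos: [0.4877, 0.1911, 0.2354]
orientation: [-2.748, -1.523, -0.0]
ft_force: [-0.6, -0.0, -0.8]
gripper_width: 0.995
grip_force: 0.0
```

Run:
```python
from h import *
s=ctrl.sense(); im=ctrl.camera("wrist"); cv2.imwrite("pics/w2.png",im); np.save("w2.npy",np.array([s["eef_pos"],s["orientation"]])); print(s["eef_pos"],s["orientation"])
cv2.imwrite("pics/w2c.png",cv2.resize(im[50:350,200:460],None,fx=2,fy=2))
```

```text
[0.48767524 0.19108795 0.23535399] [-2.74766498e+00 -1.52303672e+00 -3.19604064e-04]
```

View pics/w2c.png

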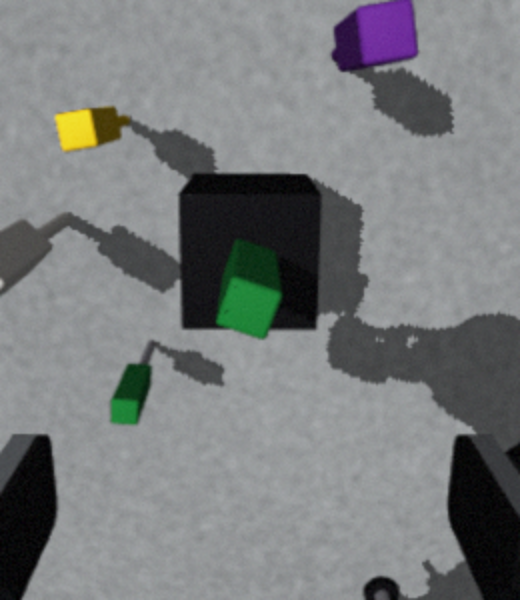

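The crop shows the block's top square to the tool. The green handle top has corners at (227,278), (282,291), (266,337) and (217,323), so it is turned about 15° to the tool.

Run:
```python
from h import *
np.set_printoptions(precision=4,suppress=True)
e=np.load("w2.npy"); W=cam("wrist",dict(eef_pos=e[0],orientation=e[1])); T=cam("top")
c=lambda x,y:((x+.5)/2-.5+200,(y+.5)/2-.5+50)
t=lambda x,y:((x+.5)/4.4-.5+185,(y+.5)/4.4-.5+140)
P=np.array([atz(W,c(*p),.155) for p in((227,278),(282,291),(266,337),(217,323))]);m=P.mean(0);print(P,m)
print(tri((W,c(248.5,307.5)),(T,t(175,336))))
for i in range(4):
    d=P[(i+1)%4]-P[i];print(np.linalg.norm(d),np.degrees(np.arctan2(d[1],d[0]))%90)
B=np.array([atz(W,c(*p),.085) for p in((181,194),(320,194),(317,328),(183,328))]);print(B,B.mean(0))
for i in range(4):
    d=B[(i+1)%4]-B[i];print(np.linalg.norm(d),np.degrees(np.arctan2(d[1],d[0]))%90)
R=Ro.from_rotvec(e[1]).as_matrix();print(R,np.degrees(np.arctan2(R[1,1],R[0,1])))
```

```text
[[0.4877 0.2082 0.155 ]
 [0.5018 0.1937 0.155 ]
 [0.4877 0.1818 0.155 ]
 [0.4754 0.1959 0.155 ]] [0.4881 0.1949 0.155 ]
(array([0.4872, 0.1929, 0.1478]), [np.float64(9.08671506116557e-05), np.float64(9.086715061165349e-05)])
0.020295846548521793 44.23489531324174
0.018438764108549093 40.172910239360675
0.018706651667079327 41.15439085253857
0.01738993349558581 45.256670123909494
[[0.479  0.2375 0.085 ]
 [0.5317 0.2046 0.085 ]
 [0.4985 0.1507 0.085 ]
 [0.4447 0.1843 0.085 ]] [0.4885 0.1943 0.085 ]
0.06208425645474027 57.992206649345626
0.06326581340478381 58.35706271823028
0.06344666677188539 58.00111973874755
0.06328167577337958 57.12339804979476
[[ 0.5299  0.848   0.0002]
 [ 0.848  -0.5299  0.0001]
 [ 0.0002  0.0001 -1.    ]] -32.00060168269824
```

Emit:
{"name": "creep_tool", "arguments": {"steps": [{"tx":0.0026,"ty":-0.0013,"rz":0.15},{"tx":0.0026,"ty":-0.0013,"tz":0.01,"rz":0.267},{"tx":0.0026,"ty":-0.0013,"tz":0.04,"rz":0.267},{"tx":0.0026,"ty":-0.0013,"tz":0.08,"rz":0.267},{"tx":0.0026,"ty":-0.0013,"tz":0.105,"rz":0.267},{"tx":0.0026,"ty":-0.0013,"tz":0.118,"rz":0.267},{"tx":0.0026,"ty":-0.0013,"tz":0.118,"rz":0.267}], "jaw": 0.7}}

```text
t: 3.75
eef_pos: [0.4875, 0.1945, 0.1169]
orientation: [-2.925, -1.146, 0.002]
ft_force: [0.1, -0.3, 1.0]
gripper_width: 0.701
grip_force: 0.0
```

Emit:
{"name": "creep_tool", "arguments": {"steps": [{},{},{},{},{},{}], "jaw": 0, "clamp_n": 30}}

```text
t: 4.5
eef_pos: [0.4884, 0.1949, 0.1182]
orientation: [-2.925, -1.146, -0.003]
ft_force: [1.1, -0.4, 6.4]
gripper_width: 0.227
grip_force: 32.0
```

Emit:
{"name": "creep_tool", "arguments": {"steps": [{"tz":-0.002},{"tz":-0.006},{"tz":-0.01},{"tz":-0.01}], "jaw": 0, "clamp_n": 60}}

```text
t: 5.0
eef_pos: [0.4879, 0.1948, 0.1275]
orientation: [-2.925, -1.146, -0.001]
ft_force: [0.1, 0.0, -0.9]
gripper_width: 0.217
grip_force: 58.8
```

Emit:
{"name": "creep_tool", "arguments": {"steps": [{"tz":-0.03},{"tz":-0.08},{"tz":-0.13},{"tz":-0.163},{"tz":-0.163}]}}

```text
t: 5.62
eef_pos: [0.4888, 0.1951, 0.2926]
orientation: [-2.925, -1.146, -0.007]
ft_force: [0.8, 0.2, -1.4]
gripper_width: 0.22
grip_force: 58.9
```

Emit:
{"name": "creep_tool", "arguments": {"steps": [{"tx":-0.01,"ty":0.03},{"tx":-0.025,"ty":0.08},{"tx":-0.042,"ty":0.13},{"tx":-0.058,"ty":0.18},{"tx":-0.075,"ty":0.23},{"tx":-0.088,"ty":0.27},{"tx":-0.096,"ty":0.295},{"tx":-0.0987,"ty":0.3028}]}}

```text
t: 6.62
eef_pos: [0.621, -0.096, 0.2882]
orientation: [-2.925, -1.143, 0.004]
ft_force: [0.3, -0.5, -0.3]
gripper_width: 0.215
grip_force: 58.9
```

Emit:
{"name": "creep_tool", "arguments": {"steps": [{},{},{}]}}

```text
t: 7.0
eef_pos: [0.6208, -0.0936, 0.2905]
orientation: [-2.924, -1.148, -0.0]
ft_force: [0.4, 0.3, -0.9]
gripper_width: 0.219
grip_force: 58.9
```

Run:
```python
from h import *
s=ctrl.sense(); im=ctrl.camera("wrist"); sd=ctrl.camera("side"); np.save("w3.npy",np.array([s["eef_pos"],s["orientation"]])); print(s["eef_pos"],s["orientation"])
M,D,R,o=cam("side"); q=R.T@(s["eef_pos"]+[0,0,-.06]-o); u=(M@(q/q[2]))[:2].astype(int); print(u)
cv2.imwrite("pics/s3.png",sd);cv2.imwrite("pics/w3.png",im)
a=cv2.resize(im[100:400,200:440],None,fx=1.65,fy=1.65); x0=max(u[0]-60,0);y0=max(u[1]-75,0)
b=cv2.resize(sd[y0:y0+150,x0:x0+120],None,fx=3.3,fy=3.3); print(x0,y0,a.shape,b.shape)
cv2.imwrite("pics/c3.png",np.hstack([a,b]))
```

```text
[ 0.62076446 -0.09363349  0.29048873] [-2.92441230e+00 -1.14773135e+00 -4.66012570e-04]
[303 137]
243 62 (495, 396, 3) (495, 396, 3)
```

View pics/c3.png

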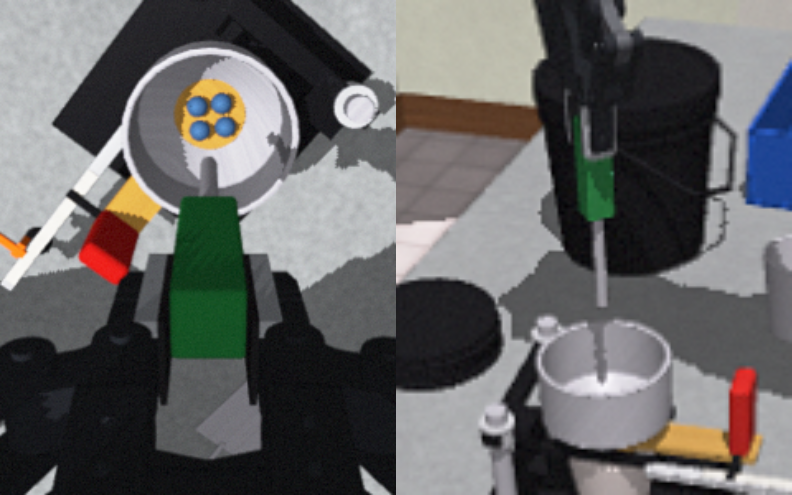

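The left panel (wrist) shows the rod tip at (208,158), with the outlet centred at (211,114) and the beads in a ring. The right panel (side) has the tip at (205,305), and the rod looks straight.

Run:
```python
from h import *
np.set_printoptions(precision=4,suppress=True)
e=np.load("w3.npy"); W=cam("wrist",dict(eef_pos=e[0],orientation=e[1])); S=cam("side")
c=lambda x,y:((x+.5)/1.65-.5+200,(y+.5)/1.65-.5+100)
s=lambda x,y:((x+.5)/3.3-.5+243,(y+.5)/3.3-.5+62)
X,r=tri((W,c(208,158)),(S,s(205,305)));print("tip",X,r,X-e[0])
print("wrist tip at z",atz(W,c(208,158),e[0][2]-.108),"side",atz(S,s(205,305),e[0][2]-.108))
print("rim",atz(W,c(210.5,130),.14),"outlet",atz(W,c(211,114),.074))
B=np.array([atz(W,c(*p),.081) for p in((197,107),(222,103),(200,131),(226,127))]);print(B,B.mean(0))
print(Ro.from_rotvec(e[1]).as_matrix())
```

```text
tip [ 0.6208 -0.093   0.1847] [np.float64(0.0016936710439632587), np.float64(0.0016936710439634502)] [-0.      0.0006 -0.1058]
wrist tip at z [ 0.6218 -0.0925  0.1825] side [ 0.621  -0.0978  0.1825]
rim [ 0.6257 -0.0908  0.14  ] outlet [ 0.6228 -0.0943  0.074 ]
[[ 0.621  -0.0834  0.081 ]
 [ 0.6341 -0.0936  0.081 ]
 [ 0.6105 -0.0958  0.081 ]
 [ 0.6242 -0.1065  0.081 ]] [ 0.6224 -0.0948  0.081 ]
[[ 0.7331  0.6802  0.0003]
 [ 0.6802 -0.7331  0.0001]
 [ 0.0003  0.0001 -1.    ]]
```

Emit:
{"name": "creep_tool", "arguments": {"steps": [{"tx":0.0004,"ty":0.001,"tz":0.01},{"tx":0.0004,"ty":0.001,"tz":0.04},{"tx":0.0004,"ty":0.001,"tz":0.07},{"tx":0.0004,"ty":0.001,"tz":0.085},{"tx":0.0004,"ty":0.001,"tz":0.085}]}}

```text
t: 7.72
eef_pos: [0.6214, -0.0949, 0.2042]
orientation: [-2.924, -1.146, 0.003]
ft_force: [-0.0, -0.3, -0.8]
gripper_width: 0.218
grip_force: 58.9
```

Emit:
{"name": "creep_tool", "arguments": {"steps": [{"tz":0.005},{"tz":0.01},{"tz":0.015},{"tz":0.019},{"tz":0.019},{"tz":0.019}]}}

```text
t: 8.48
eef_pos: [0.622, -0.0951, 0.1863]
orientation: [-2.925, -1.146, -0.0]
ft_force: [-0.4, 0.3, -1.0]
gripper_width: 0.223
grip_force: 58.9
```

Run:
```python
import numpy as np
# circle offsets in tool axes; stand x yaw 3.7deg, tool x yaw 42.8deg; world->tool: x'=c x+s y, y'=s x-c y
c,s=np.cos(np.radians(42.8)),np.sin(np.radians(42.8))
for a in [20]+list(range(10,-361,-15)):
    t=np.radians(a+3.7);x,y=.014*np.cos(t),.014*np.sin(t);print(a,round(c*x+s*y,4),round(s*x-c*y,4))
```

```text
20 0.0132 0.0046
10 0.0122 0.0068
-5 0.0101 0.0097
-20 0.0072 0.012
-35 0.0038 0.0135
-50 0.0002 0.014
-65 -0.0034 0.0136
-80 -0.0068 0.0122
-95 -0.0097 0.0101
-110 -0.012 0.0072
-125 -0.0135 0.0038
-140 -0.014 0.0002
-155 -0.0136 -0.0034
-170 -0.0122 -0.0068
-185 -0.0101 -0.0097
-200 -0.0072 -0.012
-215 -0.0038 -0.0135
-230 -0.0002 -0.014
-245 0.0034 -0.0136
-260 0.0068 -0.0122
-275 0.0097 -0.0101
-290 0.012 -0.0072
-305 0.0135 -0.0038
-320 0.014 -0.0002
-335 0.0136 0.0034
-350 0.0122 0.0068
```

Emit:
{"name": "creep_tool", "arguments": {"steps": [{"tz":0.0015},{"tz":0.003},{"tz":0.003}], "lines": "2,4"}}

```text
eef_pos: [0.6219, -0.095, 0.183]
orientation: [-2.925, -1.146, 0.0]
ft_force: [0.5, -0.4, 0.5]
```

Emit:
{"name": "creep_tool", "arguments": {"steps": [{"tz":0.001},{"tz":0.001}], "lines": "2,4"}}

```text
eef_pos: [0.622, -0.0951, 0.1822]
orientation: [2.925, 1.146, 0.0]
ft_force: [-0.1, -0.1, 0.5]
```

Emit:
{"name": "creep_tool", "arguments": {"steps": [{"tz":0.001},{"tz":0.001}], "lines": "2,4"}}

```text
eef_pos: [0.6221, -0.0951, 0.1818]
orientation: [2.925, 1.146, 0.001]
ft_force: [-1.7, 0.4, 4.7]
```

Emit:
{"name": "creep_tool", "arguments": {"steps": [{"tz":-0.0053},{"tx":0.0066,"ty":0.0023,"tz":-0.0053},{"tx":0.0132,"ty":0.0046,"tz":-0.0053},{"tx":0.0122,"ty":0.0068,"tz":-0.0053},{"tx":0.0101,"ty":0.0097,"tz":-0.0053},{"tx":0.0072,"ty":0.012,"tz":-0.0053},{"tx":0.0038,"ty":0.0135,"tz":-0.0053},{"tx":0.0002,"ty":0.014,"tz":-0.0053}], "lines": "1,4"}}

```text
t: 10.35
eef_pos: [0.6325, -0.1051, 0.1868]
orientation: [-2.925, -1.146, -0.004]
ft_force: [1.6, 3.8, 0.0]
```

Emit:
{"name": "creep_tool", "arguments": {"steps": [{"tx":-0.0036,"ty":-0.0004},{"tx":-0.007,"ty":-0.0018},{"tx":-0.0099,"ty":-0.0039},{"tx":-0.0122,"ty":-0.0068},{"tx":-0.0124,"ty":-0.0068}], "lines": "1,4"}}

```text
t: 10.98
eef_pos: [0.6177, -0.1084, 0.1867]
orientation: [-2.925, -1.146, -0.0]
ft_force: [1.9, 4.3, 2.9]
```

Emit:
{"name": "creep_tool", "arguments": {"steps": [{"tx":-0.0013,"ty":-0.0034},{"tx":-0.0018,"ty":-0.007},{"tx":-0.0014,"ty":-0.0106},{"tx":0.0002,"ty":-0.014}], "lines": "1,4"}}

```text
t: 11.48
eef_pos: [0.6087, -0.0989, 0.1865]
orientation: [2.924, 1.144, -0.0]
ft_force: [2.9, -2.3, 0.4]
```

Emit:
{"name": "creep_tool", "arguments": {"steps": [{"tx":0.0021,"ty":-0.0029},{"tx":0.005,"ty":-0.0052},{"tx":0.0084,"ty":-0.0067},{"tx":0.012,"ty":-0.0072},{"tx":0.0156,"ty":-0.0068},{"tx":0.019,"ty":-0.0054},{"tx":0.0219,"ty":-0.0033},{"tx":0.0242,"ty":-0.0004}], "lines": "1,4"}}

```text
t: 12.48
eef_pos: [0.6257, -0.0815, 0.1861]
orientation: [-2.925, -1.146, 0.002]
ft_force: [-2.8, -4.8, 1.7]
```

Emit:
{"name": "creep_tool", "arguments": {"steps": [{"tx":0.0015,"ty":0.0034},{"tx":0.002,"ty":0.007},{"tx":0.0016,"ty":0.0106},{"tx":0.0002,"ty":0.014},{"tx":-0.0011,"ty":0.016},{"tx":-0.0011,"ty":0.016},{"tx":-0.0011,"ty":0.016}], "lines": "1,4"}}

```text
t: 13.35
eef_pos: [0.6349, -0.0929, 0.1862]
orientation: [-2.922, -1.146, 0.002]
ft_force: [-5.4, 3.2, 1.6]
```

Run:
```python
from h import *
im=ctrl.camera("wrist"); cv2.imwrite("pics/w4.png",im); s=ctrl.sense(); print(s["eef_pos"],s["ft_force"],s["moment"])
```

```text
[ 0.63485496 -0.09292338  0.1862004 ] [-5.62294597  2.84578728  1.89320913] [ 1.11399114  1.76051141 -0.02779026]
```

View pics/w4.png

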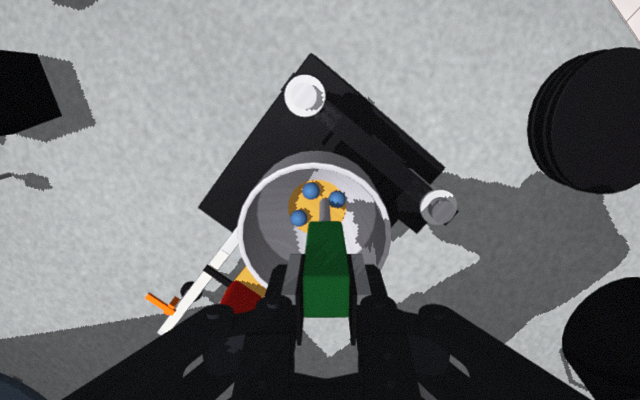

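The beads have been moved around: three are visible at (311,190), (338,199) and (299,217), and the fourth is hidden by the handle. The one at (338,199) lies between the rod and the funnel wall, which fits the ~6 N side force. I'll ease inward 2 mm, lift out and check.

Emit:
{"name": "creep_tool", "arguments": {"steps": [{"tx":-0.0016,"ty":-0.0013},{"tx":-0.0016,"ty":-0.0013,"tz":-0.01},{"tx":-0.0016,"ty":-0.0013,"tz":-0.035},{"tx":-0.0016,"ty":-0.0013,"tz":-0.07},{"tx":-0.0016,"ty":-0.0013,"tz":-0.104},{"tx":-0.0016,"ty":-0.0013,"tz":-0.104},{"tx":-0.0016,"ty":-0.0013,"tz":-0.104}]}}

```text
t: 14.28
eef_pos: [0.6343, -0.0943, 0.2902]
orientation: [2.925, 1.146, 0.001]
ft_force: [0.2, -0.4, -1.0]
gripper_width: 0.219
grip_force: 59.3
```

Run:
```python
from h import *
s=ctrl.sense(); im=ctrl.camera("wrist"); sd=ctrl.camera("side"); np.save("w5.npy",np.array([s["eef_pos"],s["orientation"]])); print(s["eef_pos"],s["orientation"])
cv2.imwrite("pics/s5.png",sd);cv2.imwrite("pics/w5.png",im)
a=cv2.resize(im[100:400,200:440],None,fx=1.65,fy=1.65); b=cv2.resize(sd[62:212,243:363],None,fx=3.3,fy=3.3)
cv2.imwrite("pics/c5.png",np.hstack([a,b]))
```

```text
[ 0.63433161 -0.09427413  0.29023002] [2.92495925e+00 1.14575546e+00 6.04442277e-04]
```

View pics/c5.png

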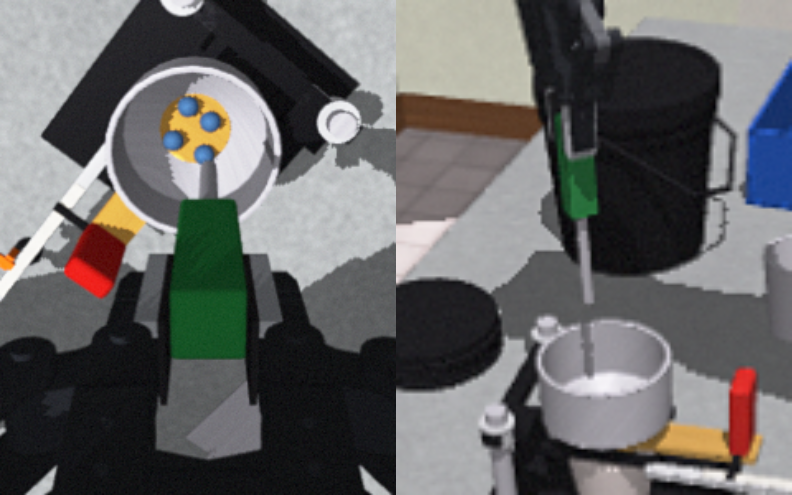

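Run:
```python
from h import *
np.set_printoptions(precision=4,suppress=True)
e=np.load("w5.npy"); W=cam("wrist",dict(eef_pos=e[0],orientation=e[1])); S=cam("side")
c=lambda x,y:((x+.5)/1.65-.5+200,(y+.5)/1.65-.5+100)
s=lambda x,y:((x+.5)/3.3-.5+243,(y+.5)/3.3-.5+62)
X,r=tri((W,c(207,161)),(S,s(193,302)));print("tip",X,r,X-e[0])
print("wrist",atz(W,c(207,161),e[0][2]-.108)-e[0],"side",atz(S,s(193,302),e[0][2]-.108)-e[0])
print("outlet",atz(W,c(195.5,128),.074))
B=np.array([atz(W,c(*p),.081) for p in((188,106),(210,121),(173,141),(204,155))]);print(B-[.6224,-.0945,.081])
```

```text
tip [ 0.6318 -0.0952  0.1836] [np.float64(0.0027411176966653642), np.float64(0.002741117696665148)] [-0.0025 -0.0009 -0.1067]
wrist [-0.0004  0.0004 -0.108 ] side [-0.0034 -0.0054 -0.108 ]
outlet [ 0.6223 -0.0938  0.074 ]
[[ 0.0088  0.0152  0.    ]
 [ 0.0112 -0.0022  0.    ]
 [-0.0155  0.0067  0.    ]
 [-0.0086 -0.015   0.    ]]
```

The beads are spread around the ring and loose, and the rod leans only about 2–3 mm at the tip. I'll stand it back in the block with that corrected.

Emit:
{"name": "creep_tool", "arguments": {"steps": [{"tx":0.01,"ty":-0.03},{"tx":0.024,"ty":-0.08},{"tx":0.038,"ty":-0.13},{"tx":0.053,"ty":-0.18},{"tx":0.068,"ty":-0.23},{"tx":0.082,"ty":-0.28},{"tx":0.089,"ty":-0.303},{"tx":0.091,"ty":-0.31}]}}

```text
t: 15.38
eef_pos: [0.4893, 0.1963, 0.2899]
orientation: [-2.924, -1.149, 0.002]
ft_force: [0.1, -0.4, -1.2]
gripper_width: 0.221
grip_force: 59.3
```

Emit:
{"name": "creep_tool", "arguments": {"steps": [{},{"tz":0.03},{"tz":0.065},{"tz":0.085},{"tz":0.085}]}}

```text
t: 16.0
eef_pos: [0.4898, 0.1938, 0.2041]
orientation: [2.926, 1.144, -0.005]
ft_force: [1.0, -0.1, 0.1]
gripper_width: 0.223
grip_force: 59.3
```

Emit:
{"name": "creep_tool", "arguments": {"steps": [{"tz":0.008},{"tz":0.016},{"tz":0.024},{"tz":0.024}]}}

```text
t: 16.5
eef_pos: [0.4899, 0.1951, 0.1809]
orientation: [-2.925, -1.146, 0.002]
ft_force: [0.1, 0.6, -1.0]
gripper_width: 0.221
grip_force: 59.3
```

Emit:
{"name": "creep_tool", "arguments": {"steps": [{"tz":0.015},{"tz":0.03},{"tz":0.045},{"tz":0.056},{"tz":0.056}]}}

```text
t: 17.12
eef_pos: [0.4896, 0.195, 0.1245]
orientation: [-2.925, -1.146, 0.003]
ft_force: [-0.7, 0.0, -1.4]
gripper_width: 0.22
grip_force: 59.3
```

Emit:
{"name": "creep_tool", "arguments": {"steps": [{"tz":0.003},{"tz":0.006},{"tz":0.0075},{"tz":0.0075}]}}

```text
t: 17.62
eef_pos: [0.4904, 0.1953, 0.1184]
orientation: [-2.925, -1.146, -0.001]
ft_force: [0.1, -0.9, 2.2]
gripper_width: 0.221
grip_force: 59.6
```

Emit:
{"name": "creep_tool", "arguments": {"steps": [{},{},{},{}], "jaw": 0.6, "clamp_n": 20}}

```text
t: 18.12
eef_pos: [0.4902, 0.1952, 0.118]
orientation: [-2.925, -1.146, 0.0]
ft_force: [-0.7, 0.6, -1.1]
gripper_width: 0.595
grip_force: 0.0
```

Emit:
{"name": "creep_tool", "arguments": {"steps": [{"tz":-0.02},{"tz":-0.06},{"tz":-0.1},{"tz":-0.13},{"tz":-0.13},{"tz":-0.13}]}}

```text
t: 18.88
eef_pos: [0.49, 0.1951, 0.2473]
orientation: [-2.925, -1.146, 0.001]
ft_force: [-0.6, -0.1, 0.4]
gripper_width: 0.601
grip_force: 0.0
```

Run:
```python
from h import *
np.set_printoptions(precision=4,suppress=True)
s=ctrl.sense(); W=cam("wrist",s); im=ctrl.camera("wrist"); sd=ctrl.camera("side"); tp=ctrl.camera("top")
cv2.imwrite("pics/w6.png",im);cv2.imwrite("pics/s6.png",sd);cv2.imwrite("pics/t6.png",tp); print(s["eef_pos"],s["orientation"])
def green(im):
    h=cv2.cvtColor(im,cv2.COLOR_BGR2HSV); m=((h[...,0]>55)&(h[...,0]<85)&(h[...,1]>110)&(h[...,2]>30)).astype(np.uint8)
    n,_,st,c=cv2.connectedComponentsWithStats(m); return [(st[k].tolist(),c[k].round(1)) for k in range(1,n) if st[k][4]>8]
for n,i in (("w",im),("s",sd),("s0",cv2.imread("pics/side0.png")),("t0",cv2.imread("pics/top0.png")),("t",tp)): print(n,green(i))
```

```text
[0.49   0.1951 0.2473] [-2.925  -1.1459  0.0013]
w [([313, 173, 27, 44, 1089], array([325.8, 195. ])), ([279, 243, 18, 30, 388], array([287.9, 257.9]))]
s [([314, 258, 14, 34, 401], array([320.5, 274.3])), ([365, 280, 10, 21, 150], array([369.5, 289.7]))]
s0 [([315, 258, 14, 34, 383], array([321.1, 274.7])), ([365, 280, 10, 21, 151], array([369.5, 289.8]))]
t0 [([219, 211, 13, 12, 97], array([225.3, 216.8])), ([235, 249, 5, 4, 16], array([237.2, 250.5]))]
t [([219, 211, 13, 11, 91], array([225.2, 216.4])), ([235, 249, 5, 4, 16], array([237.2, 250.5]))]
```

The rod is back exactly as before: the same side and top blobs within 0.6 px. Next I work out the red handle and the approach.

Run:
```python
from h import *
np.set_printoptions(precision=4,suppress=True)
e=np.load("w1.npy"); W=cam("wrist",dict(eef_pos=e[0],orientation=e[1])); T=cam("top");S=cam("side")
t=lambda x,y:((x+.5)/4.4-.5+185,(y+.5)/4.4-.5+140); s=lambda x,y:((x+.5)/3.3-.5+245,(y+.5)/3.3-.5+150)
print(atz(W,(325.7,192.9),.135),tri((W,(325.7,192.9)),(T,t(663,298))),tri((W,(325.7,192.9)),(T,t(663,298)),(S,s(342,85))))
```

```text
[ 0.5186 -0.1009  0.135 ] (array([ 0.5164, -0.1015,  0.1276]), [np.float64(0.00048137534443103917), np.float64(0.00048137534443107045)]) (array([ 0.5162, -0.1017,  0.1369]), [np.float64(0.00289693297906337), np.float64(0.0010959079617966984), np.float64(0.00212744757332607)])
```

Emit:
{"name": "creep_tool", "arguments": {"steps": [{"tx":-0.03,"ty":0.04,"rz":-0.15},{"tx":-0.06,"ty":0.08,"rz":-0.33},{"tx":-0.095,"ty":0.125,"rz":-0.51},{"tx":-0.13,"ty":0.17,"rz":-0.69},{"tx":-0.16,"ty":0.21,"rz":-0.83},{"tx":-0.1818,"ty":0.2362,"rz":-0.888},{"tx":-0.1818,"ty":0.2362,"rz":-0.888},{"tx":-0.1818,"ty":0.2362,"rz":-0.888}], "jaw": 0.6}}

```text
t: 20.02
eef_pos: [0.5169, -0.1012, 0.2474]
orientation: [-2.15, -2.289, 0.0]
ft_force: [0.4, 0.6, 0.5]
gripper_width: 0.597
grip_force: 0.0
```

Emit:
{"name": "creep_tool", "arguments": {"steps": [{},{"tz":0.04},{"tz":0.05},{"tz":0.05}]}}

```text
t: 20.52
eef_pos: [0.517, -0.1009, 0.198]
orientation: [-2.147, -2.292, 0.001]
ft_force: [0.6, -0.2, 0.4]
gripper_width: 0.602
grip_force: 0.0
```

Run:
```python
from h import *
np.set_printoptions(precision=4,suppress=True)
s=ctrl.sense(); W=cam("wrist",s); im=ctrl.camera("wrist"); cv2.imwrite("pics/w7.png",im); print(s["eef_pos"],s["orientation"],Ro.from_rotvec(s["orientation"]).as_matrix()[:,0])
h=cv2.cvtColor(im,cv2.COLOR_BGR2HSV)
red=((h[...,0]<4)|(h[...,0]>176))&(h[...,1]>150); br=red&(h[...,2]>150); org=(h[...,0]>6)&(h[...,0]<16)&(h[...,1]>180)&(h[...,2]>150)
for n,m in(("red",red),("bright",br),("orange",org)):
    k,_,st,c=cv2.connectedComponentsWithStats(m.astype(np.uint8)); print(n,[(st[j].tolist(),c[j].round(1)) for j in range(1,k) if st[j][4]>20])
    for j in range(1,k):
        if st[j][4]>20: print(atz(W,c[j],.135 if n!="orange" else .076))
```

```text
[ 0.517  -0.1009  0.198 ] [-2.1475 -2.2915  0.0008] [-0.0648  0.9979  0.0004]
red [([316, 174, 23, 61, 1258], array([326.8, 206.2]))]
[ 0.5171 -0.0938  0.135 ]
bright [([316, 191, 22, 44, 911], array([326.3, 213. ]))]
[ 0.5171 -0.0987  0.135 ]
orange [([250, 115, 10, 31, 69], array([255.1, 133.6])), ([315, 185, 2, 24, 24], array([315.3, 196.5]))]
[ 0.4569 -0.0552  0.076 ]
[ 0.5081 -0.1047  0.076 ]
```

Emit:
{"name": "creep_tool", "arguments": {"steps": [{"tz":0.03},{"tz":0.06},{"tz":0.0828},{"tz":0.0828}]}}

```text
t: 21.08
eef_pos: [0.517, -0.1015, 0.1151]
orientation: [-2.148, -2.291, 0.001]
ft_force: [0.3, 0.2, -0.1]
gripper_width: 0.603
grip_force: 0.0
```

Emit:
{"name": "creep_tool", "arguments": {"steps": [{},{},{},{},{},{}], "jaw": 0, "clamp_n": 30}}

```text
t: 21.82
eef_pos: [0.5175, -0.1018, 0.1167]
orientation: [2.148, 2.29, 0.001]
ft_force: [-3.6, -0.1, 6.4]
gripper_width: 0.168
grip_force: 29.2
```

Emit:
{"name": "creep_tool", "arguments": {"steps": [{},{}], "jaw": 0, "clamp_n": 60}}

```text
t: 22.08
eef_pos: [0.5175, -0.1018, 0.1168]
orientation: [2.148, 2.29, 0.001]
ft_force: [-3.0, 0.6, 8.5]
gripper_width: 0.155
grip_force: 58.6
```

Run:
```python
from h import *
cv2.imwrite("pics/w8.png",ctrl.camera("wrist")); s=ctrl.sense(); np.save("w8.npy",np.array([s["eef_pos"],s["orientation"]]))
im=cv2.imread("pics/w8.png");h=cv2.cvtColor(im,cv2.COLOR_BGR2HSV)
org=(h[...,0]>6)&(h[...,0]<16)&(h[...,1]>180)&(h[...,2]>150)
k,_,st,c=cv2.connectedComponentsWithStats(org.astype(np.uint8)); print([(st[j].tolist(),c[j].round(1)) for j in range(1,k) if st[j][4]>20])
w=(h[...,1]<40)&(h[...,2]>190); k,_,st,c=cv2.connectedComponentsWithStats(w.astype(np.uint8)); print([(st[j].tolist(),c[j].round(1)) for j in range(1,k) if st[j][4]>60])
```

```text
[([220, 111, 14, 52, 98], array([225.7, 137.9]))]
[([133, 0, 281, 177, 19597], array([262.4,  92.3])), ([297, 0, 11, 10, 68], array([301.4,   4.6])), ([321, 0, 25, 14, 138], array([332.6,   5.6])), ([357, 0, 19, 17, 117], array([365.2,   5.5])), ([433, 0, 12, 23, 100], array([439. ,  11.2])), ([277, 8, 18, 12, 89], array([285.5,  14.2])), ([141, 13, 34, 19, 168], array([158.6,  21.1])), ([310, 14, 27, 19, 160], array([322.8,  20.6])), ([407, 17, 27, 25, 267], array([417.8,  28.6])), ([378, 21, 28, 31, 313], array([394.5,  36.2])), ([345, 24, 10, 14, 73], array([349.3,  29.6])), ([357, 24, 17, 13, 71], array([364. ,  30.4])), ([114, 44, 14, 16, 78], array([120.4
[... 926 characters left out ...]
79.8])), ([169, 176, 151, 136, 6489], array([250.5, 234.9])), ([154, 191, 33, 31, 309], array([173.9, 203.7])), ([4, 255, 20, 30, 219], array([ 14. , 271.2])), ([9, 273, 60, 80, 1667], array([ 38.3, 312. ])), ([519, 277, 121, 90, 1091], array([584. , 337.5])), ([200, 283, 14, 13, 98], array([206.7, 289.6])), ([432, 297, 18, 15, 77], array([440.9, 303.8])), ([310, 301, 33, 54, 887], array([325.1, 328.6])), ([0, 311, 15, 24, 116], array([  6.8, 321.7])), ([605, 338, 24, 22, 370], array([616.8, 348.2])), ([14, 344, 16, 14, 107], array([ 22. , 349.8])), ([46, 344, 15, 12, 76], array([ 53.3, 349.7])), ([31, 348, 22, 21, 143], array([ 41.4, 356.3])), ([57, 357, 12, 19, 80], array([ 62.8, 366.4]))]
```

Create pm.py:
```python
from h import *
np.set_printoptions(precision=4,suppress=True)
def look(im,W,verbose=1):
    h=cv2.cvtColor(im,cv2.COLOR_BGR2HSV)
    org=(h[...,0]>5)&(h[...,0]<18)&(h[...,1]>150)&(h[...,2]>120)
    for r in range(100,182,6):
        c=np.nonzero(org[r,180:400])[0]+180
        d=np.nonzero(h[r,180:420,2]<60)[0]+180
        print(r,"org",(c.min(),c.max()) if len(c) else None,"dark",(d.min(),d.max(),len(d)) if len(d) else None)
```

Run:
```python
from pm import *
e=np.load("w8.npy");W=cam("wrist",dict(eef_pos=e[0],orientation=e[1]));im=cv2.imread("pics/w8.png");look(im,W)
print(im[166,200:345:3].max(1).tolist())
for p in((231,160),(326,166)):
    print(atz(W,p,.076))
```

```text
100 org None dark (np.int64(339), np.int64(419), 81)
106 org None dark (np.int64(339), np.int64(419), 81)
112 org (np.int64(213), np.int64(223)) dark (np.int64(339), np.int64(419), 81)
118 org (np.int64(213), np.int64(223)) dark (np.int64(339), np.int64(419), 81)
124 org (np.int64(214), np.int64(224)) dark (np.int64(339), np.int64(419), 81)
130 org (np.int64(214), np.int64(225)) dark (np.int64(339), np.int64(419), 81)
136 org (np.int64(214), np.int64(225)) dark (np.int64(339), np.int64(419), 81)
142 org (np.int64(215), np.int64(226)) dark (np.int64(206), np.int64(419), 93)
148 org (np.int64(212), np.int64(232)) dark (np.int64(203), np.int64(419), 84)
154 org (np.int64(211), np.int64(232)) dark (np.int64(339), np.int64(419), 81)
160 org (np.int64(217), np.int64(227)) dark (np.int64(321), np.int64(329), 9)
166 org None dark (np.int64(322), np.int64(329), 8)
172 org None dark (np.int64(322), np.int64(329), 8)
178 org None dark (np.int64(321), np.int64(419), 92)
[249, 249, 249, 247, 249, 248, 247, 248, 247, 247, 247, 247, 247, 247, 248, 248, 247, 247, 247, 247, 248, 248, 249, 248, 248, 249, 249, 247, 247, 247, 246, 247, 247, 247, 248, 248, 248, 248, 247, 247, 182, 31, 33, 31, 245, 248, 247, 247, 246]
[ 0.4596 -0.063   0.076 ]
[ 0.5152 -0.0631  0.076 ]
```

Emit:
{"name": "creep_tool", "arguments": {"steps": [{"ty":-0.004},{"ty":-0.012},{"ty":-0.02},{"ty":-0.028},{"ty":-0.036},{"ty":-0.044},{"ty":-0.051},{"ty":-0.055}], "jaw": 0, "clamp_n": 80}}

```text
t: 23.12
eef_pos: [0.4659, -0.1055, 0.117]
orientation: [2.145, 2.287, 0.008]
ft_force: [12.4, 1.3, -0.1]
gripper_width: 0.14
grip_force: 78.3
```

Emit:
{"name": "creep_tool", "arguments": {"steps": [{},{},{}]}}

```text
t: 23.5
eef_pos: [0.4663, -0.1054, 0.1169]
orientation: [2.145, 2.287, 0.008]
ft_force: [11.5, 1.7, -0.2]
gripper_width: 0.137
grip_force: 78.4
```

Run:
```python
from pm import *
s=ctrl.sense();W=cam("wrist",s);im=ctrl.camera("wrist");cv2.imwrite("pics/w9.png",im);look(im,W);print(s["eef_pos"])
print(im[164:180:2,290:345:3].max(2))
```

```text
100 org None dark (np.int64(406), np.int64(419), 14)
106 org None dark (np.int64(406), np.int64(419), 14)
112 org (np.int64(303), np.int64(313)) dark (np.int64(405), np.int64(419), 15)
118 org (np.int64(303), np.int64(313)) dark (np.int64(405), np.int64(419), 15)
124 org (np.int64(304), np.int64(313)) dark (np.int64(405), np.int64(419), 15)
130 org (np.int64(304), np.int64(313)) dark (np.int64(404), np.int64(419), 16)
136 org (np.int64(304), np.int64(313)) dark (np.int64(276), np.int64(419), 29)
142 org (np.int64(304), np.int64(313)) dark (np.int64(269), np.int64(419), 42)
148 org (np.int64(299), np.int64(319)) dark (np.int64(267), np.int64(419), 34)
154 org (np.int64(299), np.int64(319)) dark (np.int64(286), np.int64(419), 28)
160 org (np.int64(305), np.int64(313)) dark (np.int64(321), np.int64(329), 9)
166 org None dark (np.int64(321), np.int64(329), 9)
172 org None dark (np.int64(322), np.int64(329), 8)
178 org None dark (np.int64(321), np.int64(419), 29)
[ 0.4663 -0.1054  0.1169]
[[247 248 246 246 247 246 246 245 242 244 176  25  29  29 248 245 244 243
  244]
 [248 246 247 245 246 246 245 244 245 244 182  23  32  31 248 245 244 244
  244]
 [246 246 246 245 245 245 244 246 244 244 181  28  27  27 248 245 242 242
  243]
 [247 245 245 246 245 245 245 245 246 245 178  25  31  29 248 244 243 245
  245]
 [248 247 246 244 245 245 245 245 244 244 172  27  28  29 245 242 242 244
  242]
 [118 139 138 138 150 164 170 178 166 169 105  33  27  31 104 100 118 128
  124]
 [ 81  86  92  94  93 103 104 100  98 101  70  31  28  32 101  96  89  89
   84]
 [ 87  86  93  96  99 102  96  96  95  99  63  28  25  34 101  94  90  92
   89]]
```

Emit:
{"name": "creep_tool", "arguments": {"steps": [{"ty":-0.004},{"ty":-0.008},{"ty":-0.0097},{"ty":-0.0097},{"ty":-0.0097},{"ty":-0.0097}], "jaw": 0, "clamp_n": 80}}

```text
t: 24.3
eef_pos: [0.457, -0.1061, 0.117]
orientation: [2.144, 2.287, 0.009]
ft_force: [12.1, 1.7, -0.9]
gripper_width: 0.141
grip_force: 78.3
```

Add to pm.py:
```python
def centers(im):
    f=im.astype(float); o=f[...,2]-f[...,0]  # red minus blue: orange bar
    for r in (118,130,140,158,160):
        w=np.clip(o[r,260:380]-60,0,None); print(r,"mark",(w@np.arange(260,380)/w.sum()).round(2))
    for r in (164,167,170,172):
        w=np.clip(200-f[r,305:345].max(1),0,None); print(r,"ptr",(w@np.arange(305,345)/w.sum()).round(2))
```

Run:
```python
from pm import *
s=ctrl.sense();im=ctrl.camera("wrist");cv2.imwrite("pics/w10.png",im);centers(im);print(s["eef_pos"])
```

```text
118 mark 324.46
130 mark 324.49
140 mark 324.81
158 mark nan
160 mark nan
164 ptr 325.08
167 ptr 325.14
170 ptr 325.12
172 ptr 325.13
[ 0.457  -0.1061  0.117 ]pm.py:13: RuntimeWarning: invalid value encountered in scalar divide
  w=np.clip(o[r,260:380]-60,0,None); print(r,"mark",(w@np.arange(260,380)/w.sum()).round(2))
```

Pointer and mark agree to about 0.2 mm in the wrist view. Next I check that the beads are out and nothing else moved.

Emit:
{"name": "creep_tool", "arguments": {"steps": [{},{},{},{}]}}

```text
t: 24.85
eef_pos: [0.457, -0.1061, 0.117]
orientation: [2.144, 2.287, 0.009]
ft_force: [12.1, 0.8, -0.0]
gripper_width: 0.142
grip_force: 78.4
```

Run:
```python
from pm import *
tp=ctrl.camera("top");sd=ctrl.camera("side");cv2.imwrite("pics/t11.png",tp);cv2.imwrite("pics/s11.png",sd)
T=cam("top");t0=cv2.imread("pics/top0.png");s0=cv2.imread("pics/side0.png")
def blue(im):
    h=cv2.cvtColor(im[150:190,312:356],cv2.COLOR_BGR2HSV); return ((h[...,0]>98)&(h[...,0]<122)&(h[...,1]>90))
for n,i in(("t0",t0),("t",tp)):
    b=blue(i); ys,xs=np.nonzero(b); print(n,b.sum(),[(x+312,y+150) for x,y in zip(xs,ys)][:30])
# per-thing change in side & top views
for n,a,b,rs in(("side",s0,sd,dict(tin=(175,275,222,338),jar=(185,230,222,280),beaker=(350,130,382,168),spat=(382,165,485,188),block=(298,250,348,328),purple=(252,268,278,328),yellow=(310,312,330,356),white=(348,298,370,352),sgreen=(362,276,378,308),cup=(294,196,322,218))),("top",t0,tp,dict(beaker=(418,188,450,218),spat=(398,228,428,330)))):
    for k,(x0,y0,x1,y1) in rs.items(): print(n,k,np.abs(a[y0:y1,x0:x1].astype(int)-b[y0:y1,x0:x1]).mean().round(1))
```

```text
t0 17 [(np.int64(332), np.int64(168)), (np.int64(331), np.int64(169)), (np.int64(332), np.int64(169)), (np.int64(333), np.int64(169)), (np.int64(328), np.int64(172)), (np.int64(329), np.int64(172)), (np.int64(336), np.int64(172)), (np.int64(337), np.int64(172)), (np.int64(327), np.int64(173)), (np.int64(328), np.int64(173)), (np.int64(329), np.int64(173)), (np.int64(336), np.int64(173)), (np.int64(328), np.int64(174)), (np.int64(332), np.int64(176)), (np.int64(333), np.int64(176)), (np.int64(332), np.int64(177)), (np.int64(333), np.int64(177))]
t 2 [(np.int64(326), np.int64(177)), (np.int64(327), np.int64(177))]
side tin 4.9
side jar 5.0
side beaker 104.8
side spat 45.4
side block 5.2
side purple 4.9
side yellow 4.6
side white 5.4
side sgreen 4.7
side cup 8.1
top beaker 18.2
top spat 22.6
```

Run:
```python
from pm import *
tp=cv2.imread("pics/t11.png");T=cam("top")
for z in(.02,.081,.09):print(z,atz(T,(326.5,177),z)-[.6205,-.0955,0], "outlet centre px->",atz(T,(332.7,173.8),z)-[.6205,-.0955,0])
h=cv2.cvtColor(tp,cv2.COLOR_BGR2HSV)[162:188,320:348]
print("V");print("\n".join(" ".join(f"{v:3d}" for v in r) for r in h[...,2]))
print("S");print("\n".join(" ".join(f"{v:3d}" for v in r) for r in h[8:24,:,1]))
```

```text
0.02 [0.0007 0.0145 0.02  ] outlet centre px-> [ 0.0106 -0.0038  0.02  ]
0.081 [-0.0116  0.0163  0.081 ] outlet centre px-> [-0.0021 -0.0012  0.081 ]
0.09 [-0.0134  0.0166  0.09  ] outlet centre px-> [-0.004  -0.0008  0.09  ]
V
 78  83  84  86  97 118 136 139 142 143 146 147 147 150 150 152 152 153 154 154 155 156 157 153 143 122 100 102
 83  84  83  89 106 127 138 141 143 144 147 147 149 151 154 154 155 156 155 156 156 156 157 158 153 140 119 100
 84  85  84  91 110 131 139 141 141 143 142 141 145 149 153 154 155 156 157 158 158 158 158 157 158 154 137 111
 85  86  87  90 109 132 138 137 133 129 126 122 126 134 141 148 152 156 157 158 158 157 157 159 158 158 148 124
 86  86  86  91 111 129 131 123 111 103  96  94 103 117 127 132 141 149 155 157 158 157 158 157 158 159 154 137
 86  86  85  91 107 121 118 102  89  83  82  83  97 111 119 123 128 137 148 155 158 157 158 158 157 157 155 142
 84  85  85  88 100 107  97  86  83  81  82  90 105 119 121 121 122 129 137 149 155 157 156 156 156 156 156 148
 86  85  85  88  92  92  86  85  88  91  94 102 122 137 134 128 127 126 131 141 153 156 
[... 3133 characters left out ...]
  23  22  20  16  17  13  13
  9  10  10  11   9  14  30  54  63  63  59  61  61  58  66  60  67  59  53  41  37  43  50  48  40  29  23  19
 11   9  10  10   9  15  49  61  62  62  63  59  66  59  60  64  64  62  59  48  40  59  61  66  63  60  53  50
 11  10   9   8  10  21  48  65  60  64  60  60  60  62  65  65  65  60  51  51  54  61  61  64  62  64  62  62
 13  11  12  10  10  27  55  65  65  61  63  65  65  63  66  64  61  62  50  49  54  64  64  62  60  64  60  62
  6  11  10  10  11  36  57  57  58  63  65  69  65  65  62  62  62  60  51  44  55  61  66  67  64  67  64  62
  8  10  12  13  22  50  54  55  57  62  65  63  64  63  61  61  62  65  57  54  58  65  60  64  65  61  66  59
```

The outlet now shows the white cup interior. The only blue left is a sliver clipped by the outlet's edge, a bead lying in the cup, and everything not hidden by the arm is unmoved. I'm handing in while still holding the handle.

Run:
```python
from pm import *
im=ctrl.camera("wrist");centers(im) if 0 else None
print(ctrl.job_done())
```

```text
the job is handed in; nothing more can be done
None
```

I stirred the beads with just over one full clockwise turn, put the rod back in its block and pulled the slide to the orange mark (within about 0.2 mm by camera), and handed in at about 25 s still holding it; the arm blocked part of the view, so I could only partly confirm that all four beads are in the cup and could not re-check the beaker and spatula.

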